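# Find the tired slide-retainer leaf spring and tag it

### The job

Three slide-retainer leaf springs are clamped in test stations. Working from left to right as seen from the robot, press the brass button on each spring's free tip all the way down to its stop for a moment, never loading a station with more than 25 N, and feel which spring is tired (clearly softer than the other two). Then put the red tag ring over the post of the tired spring's station, down flat on its base plate, and let go, leaving the parts and tools lying around alone.

Things in the scene. Friction and masses are not known exactly. Their poses are not given: they have to be found in the camera images.
- station_a: one of three look-alike spring test stations fixed on the table; which stands left, middle or right changes, and the tired one must be felt. Aluminium base plate 170 x 64 x 10 mm, origin centre of underside, x from the free tip (nearer the robot) to the tag post, z up. Clamp block with blue plate: x 0 to 30 mm, 44 mm wide, top 56 mm over the table
- tip_a (a point): top centre of the brass button (14 mm across) on the free tip of station_a's steel leaf (18 mm wide, 2 mm thick): press here. At rest 45 mm above the table, 78 mm to the station's -x side; moves with the leaf. A fixed brass stop stands under it
- leaf_a (a joint): bending of station_a's leaf, a spring hinge at the clamp's front edge, rad: 0 at rest (sag under 0.001), 0.132 on the stop (button about 10 mm down, rigid from there). Springs back. The force on the button grows evenly with bending: a good leaf takes 8 to 10 N to reach the stop, the tired one about half of that
- post_a (a point): top centre of the fixed upright steel tag post of station_a: 12 mm across, tapered top, 33 mm above the table (23 mm above the base plate), at its foot a 2 mm high collar 18 mm across; 56 mm to the station's +x side
- station_b: one of three look-alike spring test stations fixed on the table; which stands left, middle or right changes, and the tired one must be felt. Aluminium base plate 170 x 64 x 10 mm, origin centre of underside, x from the free tip (nearer the robot) to the tag post, z up. Clamp block with blue plate: x 0 to 30 mm, 44 mm wide, top 56 mm over the table
- tip_b (a point): top centre of the brass button (14 mm across) on the free tip of station_b's steel leaf (18 mm wide, 2 mm thick): press here. At rest 45 mm above the table, 78 mm to the station's -x side; moves with the leaf. A fixed brass stop stands under it
- leaf_b (a joint): bending of station_b's leaf, a spring hinge at the clamp's front edge, rad: 0 at rest (sag under 0.001), 0.132 on the stop (button about 10 mm down, rigid from there). Springs back. The force on the button grows evenly with bending: a good leaf takes 8 to 10 N to reach the stop, the tired one about half of that
- post_b (a point): top centre of the fixed upright steel tag post of station_b: 12 mm across, tapered top, 33 mm above the table (23 mm above the base plate), at its foot a 2 mm high collar 18 mm across; 56 mm to the station's +x side
- station_c: one of three look-alike spring test stations fixed on the table; which stands left, middle or right changes, and the tired one must be felt. Aluminium base plate 170 x 64 x 10 mm, origin centre of underside, x from the free tip (nearer the robot) to the tag post, z up. Clamp block with blue plate: x 0 to 30 mm, 44 mm wide, top 56 mm over the table
- tip_c (a point): top centre of the brass button (14 mm across) on the free tip of station_c's steel leaf (18 mm wide, 2 mm thick): press here. At rest 45 mm above the table, 78 mm to the station's -x side; moves with the leaf. A fixed brass stop stands under it
- leaf_c (a joint): bending of station_c's leaf, a spring hinge at the clamp's front edge, rad: 0 at rest (sag under 0.001), 0.132 on the stop (button about 10 mm down, rigid from there). Springs back. The force on the button grows evenly with bending: a good leaf takes 8 to 10 N to reach the stop, the tired one about half of that
- post_c (a point): top centre of the fixed upright steel tag post of station_c: 12 mm across, tapered top, 33 mm above the table (23 mm above the base plate), at its foot a 2 mm high collar 18 mm across; 56 mm to the station's +x side
- tag_ring: loose red plastic tag ring lying flat on the table to the left: 40 mm outside, 21 mm hole, 14 mm high, 30 g; origin at the centre of its underside, z along its axis
- guide_bush: bystander: loose brass-coloured flanged guide bush standing on the table, 39 mm across, 42 mm high, origin centre of underside; leave alone
- spring: bystander: loose yellow die spring standing on the table, 24 mm across, 50 mm high, origin centre of underside; leave alone
- insert: bystander: loose grey steel mould insert 40 x 46 x 32 mm, origin centre of underside; leave alone
- stone: bystander: loose dark oil stone lying behind the stations, 26 x 100 x 13 mm, origin centre of underside; leave alone

How it is judged:
On the way, in this order (a step that is already met when the one before it is completed fails the run):
1. the left-hand spring is pressed down to its stop (((value of joint leaf_a above 0.123 rad and world y of station_a above -0.14 m) or (value of joint leaf_b above 0.123 rad and world y of station_b above -0.14 m) or (value of joint leaf_c above 0.123 rad and world y of station_c above -0.14 m))), for 0.2 s.
2. then the middle spring is pressed down to its stop (((value of joint leaf_a above 0.123 rad and world y of station_a between -0.31 and -0.14 m) or (value of joint leaf_b above 0.123 rad and world y of station_b between -0.31 and -0.14 m) or (value of joint leaf_c above 0.123 rad and world y of station_c between -0.31 and -0.14 m))), for 0.2 s.
3. then the right-hand spring is pressed down to its stop (((value of joint leaf_a above 0.123 rad and world y of station_a below -0.31 m) or (value of joint leaf_b above 0.123 rad and world y of station_b below -0.31 m) or (value of joint leaf_c above 0.123 rad and world y of station_c below -0.31 m))), for 0.2 s.
At the end, for the whole second after the job is handed in: the tag ring lies at rest, let go, round the tired spring's post: centre within 8 mm of the post's axis, underside less than 15 mm above the table, flat within 0.2 rad; all three leaves sprung back (under 0.03 rad). (The judge tells the tired leaf by its rest sag over 0.0005 rad, too small to see.) (((value of joint leaf_a above 0.0005 rad and horizontal distance between tag_ring and post_a below 0.008 m and z of tag_ring in the frame of station_a below 0.015 m) or (value of joint leaf_b above 0.0005 rad and horizontal distance between tag_ring and post_b below 0.008 m and z of tag_ring in the frame of station_b below 0.015 m) or (value of joint leaf_c above 0.0005 rad and horizontal distance between tag_ring and post_c below 0.008 m and z of tag_ring in the frame of station_c below 0.015 m)) and angle between tag_ring's own z axis and vertical below 0.2 rad and linear speed of tag_ring below 0.02 m/s and value of joint each of leaf_a, leaf_b, leaf_c below 0.03 rad); the robot touches nothing.
It fails at once if a station (leaf, clamp, base or post) is loaded with more than 25 N (contact force between anything else and station_a above 25 N or contact force between anything else and station_b above 25 N or contact force between anything else and station_c above 25 N).
It fails at once if a bystander (guide bush, yellow spring, insert, oil stone) is moved by more than 15 mm (distance of any of guide_bush, spring, insert, stone from where it was at the start of the episode above 0.015 m).
It also fails if it takes over 72 s, if anything falls off the work surface, if the arm or the gripper's body presses on something with over 40 N, if the wrist force passes 120 N, or if a joint passes its speed limit or range.

### The arm

A 6-joint arm with a two-finger parallel gripper is mounted at the origin on a cart in front of the work surface, level with it; the furniture and walls round the work are solid. World frame = base frame: x ahead of the robot, y to its left, z up, the work surface at z = 0. Lengths are in m, angles in rad, forces in N, time in s.
With the tool pointing down it reaches from about 0.375 to 0.925 m from the base axis. Payload 5.7 kg.
Tool frame: the origin (TCP) lies midway between the tips of the shut fingers; the grasp point (between the pads) lies 19 mm behind it; z points along the fingers, y is the line along which they close (so a half turn about z gives the same grasp; the last joint's range is limited). The gripper opens to 88 mm and grips with 3 to 60 N. Pads are 20 mm wide; open, the fingers measure 115 mm over their backs; the gripper's body (75 mm by 178 mm) begins 61 mm behind the grasp point.
Start: joints at [-1.349, 0.359, 1.51, -0, 1.272, -0.115], TCP at [0.198, -0.566, 0.223] pointing down, gripper open.
Joint ranges: [-2.97, 2.97], [-1.01, 2.36], [0.21, 2.38], [-0.96, 4.11], [0.2, 2.71], [-2.98, 2.98]. Speed limits (rad/s): [2.39, 2.39, 3.14, 3.14, 3.14, 3.14].

### API

Orientations are given as a unit quaternion [x, y, z, w].
In Python, from bench import move_ptp, servo_line, goto_joints, move_gripper, sleep, inverse_kinematics, capture, PlanningError, close_job, spot_in, silhouettes, current_clock, current_joint_pos, current_qvel, current_joint_torque, current_position, current_orientation, current_force, current_torque, current_finger_gap, current_grip_force gives the robot as it stands. Calls block until the motion is done:
- move_ptp(position, orientation): joint-space move of the TCP to a pose.
- servo_line(position, orientation=None, rate=0.15, contact_N=None): straight line of the TCP; orientation=None keeps the orientation; rate is the mean speed in m/s. With contact_N (N) it stops when the force on the tool has changed by that much, and returns True; else False.
- goto_joints(angles): joint-space move.
- move_gripper(opening): finger opening in m; the grip force is fixed at half the most; returns when the fingers have stopped.
- sleep(seconds).
- inverse_kinematics(position, orientation): joint angles nearest the present ones, or None.
- capture(name): name is "scene" or "top"; returns a dict with "image" (400x640x3 uint8, blue, green, red), "range_z" (400x640 float32, m along the optical axis (not along the pixel's ray), 0 where there is no reading), "intrinsics" (3x3 intrinsics, pixels), "R" (3x3) and "t" (3): a world point X has camera coordinates R X + t. Camera axes: x right, y down, z forward; pixel columns grow to the right and rows downward; lengths in m; the calibration is good to about 2 mm. A picture is of the moment at which its call begins.
A pose or a line that the arm cannot do raises PlanningError and nothing moves.
- close_job(): hands the job in; it is judged then, once.
Trained networks look in the newest picture that a camera, given by its name, has taken for a name from the list of things; names that differ only in an ending like _2 or _b are one class to them, and where a whole thing is asked for, a point or a joint stands for the part that bears it (a point fixed in the world has none). Each returns a list of dicts, best first, with "conf" (0 to 1); they miss things now and then, are a little off and sometimes report something else, mostly with a low value. They report only what shows in the picture. A call takes as long as a camera call.
- spot_in(camera, query): "xy" ([column, row] in pixels, amid what is visible of it).
- silhouettes(camera, query): "region" (400x640 bool, what is visible of it) and "xy" ([column, row] in pixels, amid what is visible of it).
Readings, each from a call of its own:
- current_clock(): time.
- current_joint_pos(): joint angles.
- current_qvel(): joint speeds.
- current_joint_torque(): joint torques, N m.
- current_position(): TCP position.
- current_orientation(): TCP orientation.
- current_force(): force on the tool from outside, world axes, zero at the start.
- current_torque(): the same for the moment, N m.
- current_finger_gap(): finger opening in m.
- current_grip_force(): force on a finger pad.
Only numpy, scipy, OpenCV 4.12 (cv2) and the standard library are available. Lean on these libraries where they do the work, as an engineer would, in place of code of your own. Each camera call takes 0.05 s, during which the arm holds its last target. There are 200 camera calls.

## Working session

There is one attempt and no reset: what is moved stays moved. The work goes in short steps, each a Python script; the robot and the scene stay as the last script left them, time stands still between calls to the robot, and variables do not carry over. Pictures are saved under pics/ and viewed, at most 10 in all, crops included, and the job is handed in when it is done.

```bash
mkdir -p pics; ls; cat > h.py <<'E'
import numpy as np, cv2
from bench import *
def world(c,u,v,z=None):
    """pixel -> world using depth, or plane at height z"""
    K,R,t=c["intrinsics"],c["R"],c["t"]
    r=np.linalg.inv(K)@[u,v,1.0]
    if z is None: return R.T@(r*c["range_z"][int(round(v)),int(round(u))]-t)
    o=-R.T@t; d=R.T@r
    return o+d*(z-o[2])/d[2]
def cloud(c):
    K,R,t=c["intrinsics"],c["R"],c["t"]
    v,u=np.mgrid[0:400,0:640]; p=np.stack([u,v,np.ones_like(u)],-1)@np.linalg.inv(K).T
    return (p*c["range_z"][...,None]-t)@R
E
python3 - <<'E'
from h import *
for n in("top","scene"):
    c=capture(n); cv2.imwrite(f"pics/{n}0.png",c["image"]); print(n,-c["R"].T@c["t"])
    P=cloud(c)
    for q in("station_a","tip_a","post_a","tag_ring","guide_bush","spring","insert","stone"):
        for d in spot_in(n,q)[:4]:
            u,v=d["xy"]; print(q,round(d["conf"],2),np.round([u,v]),np.round(world(c,u,v),3))
print(current_clock(),current_orientation(),current_force())
E
```

```text
pics
top [ 0.44569527 -0.02092693  1.26949519]
station_a 0.96 [333. 200.] [ 0.549 -0.052  0.046]
station_a 0.57 [391. 210.] [ 0.517 -0.227  0.042]
station_a 0.33 [441. 218.] [ 0.495 -0.376  0.041]
station_a 0.15 [395. 220.] [ 0.487 -0.238  0.039]
tip_a 0.62 [337. 214.] [ 0.508 -0.063  0.044]
tip_a 0.56 [393. 224.] [ 0.476 -0.232  0.043]
tip_a 0.46 [440. 217.] [ 0.496 -0.374  0.042]
post_a 0.94 [392. 207.] [ 0.527 -0.227  0.049]
post_a 0.87 [438. 205.] [ 0.532 -0.367  0.048]
post_a 0.18 [197. 229.] [0.466 0.367 0.022]
tag_ring 0.44 [234. 230.] [0.462 0.259 0.001]
insert 0.62 [196. 230.] [0.464 0.37  0.02 ]
stone 0.62 [414. 145.] [ 0.446 -0.021  1.269]
stone 0.5 [392. 210.] [ 0.52  -0.229  0.04 ]
scene [-0.71745094  0.65606605  0.82152427]
station_a 0.94 [333. 206.] [ 0.557 -0.057  0.022]
tip_a 0.49 [340. 207.] [ 0.51  -0.055  0.038]
post_a 0.87 [332. 210.] [ 0.558 -0.055  0.006]
tag_ring 0.69 [256. 253.] [0.445 0.256 0.012]
guide_bush 0.49 [313. 226.] [0.476 0.057 0.022]
insert 0.67 [214. 258.] [0.45  0.372 0.031]
0.9 [ 9.85856044e-01  1.67594331e-01  2.30448942e-05 -1.82268038e-05] [ 0.47601814 -0.00797042 -0.86994864]
```

```bash
python3 - <<'E'
import cv2
a=cv2.imread("pics/top0.png")[120:270,170:470]; cv2.imwrite("pics/topc.png",cv2.resize(a,(800,400),interpolation=cv2.INTER_CUBIC))
E
```

```text
(no output)
```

View pics/topc.png

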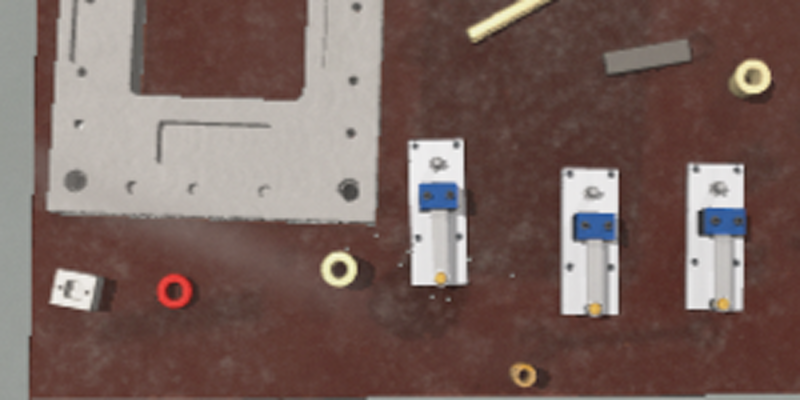

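View pics/scene0.png

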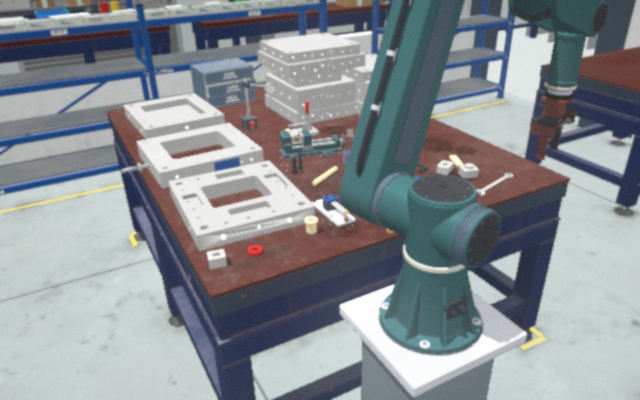

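The top picture shows three stations with buttons near full-image px (335,224), (393,236) and (441,234). The red ring is at (236,229), the guide bush at (297,220) and the yellow spring at (366,261). The scene view agrees with this. Next I'll measure them more finely.

```bash
cat > loc.py <<'E'
from h import *
def comps(m,lo,hi):
    n,l,s,ce=cv2.connectedComponentsWithStats(m.astype(np.uint8))
    return [(l==i) for i in range(1,n) if lo<=s[i,4]<=hi]
def mean_px(m,w):
    v,u=np.nonzero(m); w=w[v,u]; return (u*w).sum()/w.sum(),(v*w).sum()/w.sum()
def locate():
    c=capture("top"); im=c["image"].astype(int); b,g,r=im[...,0],im[...,1],im[...,2]
    out={}
    red=np.clip(r-np.maximum(g,b)-60,0,None); red[:, :180]=0
    for m in comps(red>20,20,400): u,v=mean_px(m,red.astype(float)); out.setdefault("ring",[]).append(world(c,u,v,.012))
    br=np.clip(r-b-60,0,None)*(g-b>30)
    for m in comps(br>20,4,200): u,v=mean_px(m,br.astype(float)); out.setdefault("brass",[]).append(np.r_[world(c,u,v,.045),m.sum()])
    ROI=np.zeros_like(r,bool); ROI[165:245,320:455]=1
    wh=(np.minimum(np.minimum(r,g),b)>115)|((b-r)>40)
    for m in comps(wh&ROI,300,3000):
        v,u=np.nonzero(m)
        q=np.array([world(c,a,d,.01)[:2] for a,d in zip(u,v)]).astype(np.float32)
        (cx,cy),(w,h),an=cv2.minAreaRect(q)
        # blue pixels direction
        mb=m&((b-r)>40); uu,vv=mean_px(mb,np.ones_like(r,float))
        out.setdefault("plate",[]).append((cx,cy,w,h,an,world(c,uu,vv,.056)))
    return c,out
E
python3 - <<'E'
from loc import *
np.set_printoptions(precision=4,suppress=True)
c,o=locate()
print(c["intrinsics"][0])
for k in o:
    for x in o[k]: print(k,x)
P=cloud(c); b,g,r=[c["image"][...,i].astype(int) for i in range(3)]
for q in("guide_bush","spring"): 
  print(q,[(d["conf"],d["xy"]) for d in spot_in("top",q)[:3]])
print(world(c,297.5,220.5,.042),world(c,366.1,260.6,.05))
E
```

```text
[406.7455   0.     318.1437]
ring [0.4664 0.2518 0.012 ]
brass [ 0.8688 -0.3808  0.045  43.    ]
brass [ 0.8534 -0.3618  0.045   4.    ]
brass [ 0.4782 -0.056   0.045  11.    ]
brass [ 0.447  -0.3721  0.045  13.    ]
brass [ 0.4427 -0.2287  0.045  13.    ]
brass [ 0.371  -0.1497  0.045  35.    ]
brass [ 0.0941 -0.6823  0.045   4.    ]
brass [  0.058   -0.7076   0.045  123.    ]
plate (0.5566900968551636, -0.05670107901096344, 0.07116775214672089, 0.1684882491827011, 89.58457946777344, array([ 0.5708, -0.0547,  0.056 ]))
plate (0.5248304009437561, -0.37644335627555847, 0.06785409152507782, 0.170710951089859, 88.3475341796875, array([ 0.5389, -0.3735,  0.056 ]))
plate (0.5197373032569885, -0.2299039363861084, 0.06519146263599396, 0.17074467241764069, 88.88715362548828, array([ 0.5342, -0.2301,  0.056 ]))
guide_bush [(0.52, [297.4, 217.6])]
spring []
[0.4892 0.0563 0.042 ] [ 0.3684 -0.1476  0.05  ]
```

The button, plate and clamp measurements agree: the tip-to-centre distance is 77–78.5 mm against 78 mm given, and yaw is about 0. Next is pressing the left button.

```bash
cat > press.py <<'E'
from h import *
Q=[1,0,0,0]
def press(x,y):
    move_ptp([x,y,.09],Q); servo_line([x,y,.055],rate=.08); sleep(.2)
    f0=current_force()[2]; F=[]
    for z in(.046,.043,.041,.039,.037):
        if servo_line([x,y,z],rate=.02,contact_N=13): break
        F.append((round(current_position()[2],4),round(current_force()[2]-f0,2)))
    s=servo_line([x,y,.031],rate=.006,contact_N=max(2,14-abs(current_force()[2]-f0)))
    sleep(.4)
    print(F,s,current_position().round(4) if hasattr(current_position(),'round') else current_position(),round(current_force()[2]-f0,2))
    servo_line([x,y,.06],rate=.08); print("t",current_clock())
E
python3 - <<'E'
from press import *
move_gripper(0); print(current_finger_gap(),current_clock())
press(.478,-.056)
E
```

```text
0.000647651554302156 2.3917
[(np.float64(0.0459), np.float64(1.01)), (np.float64(0.043), np.float64(1.31)), (np.float64(0.041), np.float64(2.19)), (np.float64(0.039), np.float64(2.43)), (np.float64(0.037), np.float64(3.82))] True [ 0.4785 -0.0561  0.0326] 12.55
t 8.7583
```

```bash
python3 - <<'E'
from press import *
press(.443,-.229); press(.447,-.3725)
c=capture("top"); cv2.imwrite("pics/t2.png",c["image"])
E
```

```text
[(np.float64(0.0458), np.float64(-0.27)), (np.float64(0.0431), np.float64(0.9)), (np.float64(0.0411), np.float64(1.71)), (np.float64(0.0391), np.float64(4.58)), (np.float64(0.0372), np.float64(6.48))] True [ 0.4434 -0.2293  0.0338] 11.29
t 13.5667
[(np.float64(0.0458), np.float64(0.28)), (np.float64(0.0432), np.float64(1.69)), (np.float64(0.0412), np.float64(4.63)), (np.float64(0.0392), np.float64(5.29)), (np.float64(0.0374), np.float64(6.88))] True [ 0.4474 -0.3729  0.0342] 11.64
t 18.2917
```

The left spring is clearly softer, about 0.45 N/mm against 0.9 N/mm. The middle and right presses ended only a little above the leaf force. I'll repeat those two in order with finer force averaging to be sure they reached the stop; extra presses do no harm.

```bash
python3 - <<'E'
from press import *
def F(): 
    v=[]
    for _ in range(8): v.append(current_force()[2]); sleep(.02)
    return np.mean(v)
def press2(x,y):
    move_ptp([x,y,.075],Q); servo_line([x,y,.052],rate=.08); sleep(.1); f0=F(); L=[]
    servo_line([x,y,.038],rate=.03,contact_N=13)
    for z in np.arange(.037,.0285,-.001):
        servo_line([x,y,z],rate=.01,contact_N=7); f=F()-f0; L.append((round(float(current_position()[2]),4),round(float(f),1)))
        if f>16: break
    sleep(.3); print(L); servo_line([x,y,.06],rate=.08); print("t",current_clock())
press2(.443,-.229); press2(.447,-.3725)
E
```

```text
[(0.0372, 6.8), (0.0363, 7.5), (0.0354, 8.6), (0.0345, 10.2), (0.0337, 12.8), (0.033, 15.4), (0.0322, 18.5)]
t 23.7583
[(0.0374, 7.0), (0.0365, 7.9), (0.0356, 9.0), (0.0348, 10.4), (0.034, 12.6), (0.0333, 15.3), (0.0327, 17.9)]
t 29.175
```

The force knee at z≈0.035 confirms both reached the stop, so the left station holds the tired spring. Next I'll refine its post and the ring, and check the fixture height.

```bash
python3 - <<'E'
from loc import *
np.set_printoptions(precision=4,suppress=True)
c,o=locate(); print(o["ring"],[p for p in o["plate"]][:1],[b for b in o["brass"] if abs(b[1]+.056)<.01])
P=cloud(c); Z=P[...,2]; 
F=(P[...,0]>.56)&(P[...,0]<.75)&(P[...,1]>-.02)&(P[...,1]<.3)&(c["range_z"]>0)
print("fixture z",np.percentile(Z[F],[5,50,95,99])); G=F&(Z>.03); print("min x,y",P[G][:,:2].min(0) if G.any() else None)
S=(abs(P[...,0]-.612)<.02)&(abs(P[...,1]+.056)<.02)&(c["range_z"]>0)&(Z>.018); print("post px",P[S])
RR=(np.hypot(P[...,0]-.466,P[...,1]-.252)<.03)&(Z>.007); print("ring cloud",P[RR].mean(0),RR.sum())
im=c["image"]; cv2.imwrite("pics/p3.png",cv2.resize(im[160:240,230:350],(800,533),interpolation=cv2.INTER_CUBIC))
# ring from second camera
s=capture("scene"); i=s["image"].astype(int); m=(i[...,2]-np.maximum(i[...,0],i[...,1])>70); m[:230]=0
v,u=np.nonzero(m); print("scene ring",world(s,u.mean(),v.mean(),.010),len(u))
E
```

```text
[array([0.4664, 0.2518, 0.012 ])] [(0.5551365613937378, -0.05672556161880493, 0.07117436826229095, 0.17154870927333832, 89.5438003540039, array([ 0.5708, -0.0547,  0.056 ]))] [array([ 0.4783, -0.056 ,  0.045 , 12.    ])]
fixture z [-0.0016  0.0501  0.0562  0.0582]
min x,y [0.56   0.0107]
post px [[ 0.6208 -0.0589  0.0181]
 [ 0.6156 -0.0522  0.0338]
 [ 0.6155 -0.0553  0.0344]
 [ 0.6133 -0.0493  0.0282]
 [ 0.6124 -0.0522  0.0344]
 [ 0.6125 -0.0553  0.034 ]
 [ 0.612  -0.0582  0.0374]
 [ 0.6098 -0.0492  0.0314]
 [ 0.6096 -0.0522  0.0328]
 [ 0.609  -0.0552  0.0368]
 [ 0.6092 -0.0582  0.0354]
 [ 0.6082 -0.0494  0.0195]
 [ 0.6065 -0.0522  0.0324]
 [ 0.6068 -0.0553  0.0301]
 [ 0.6081 -0.0587  0.0202]]
ring cloud [0.4657 0.2494 0.0146] 100
scene ring [0.4629 0.2521 0.01  ] 155
```

View pics/p3.png

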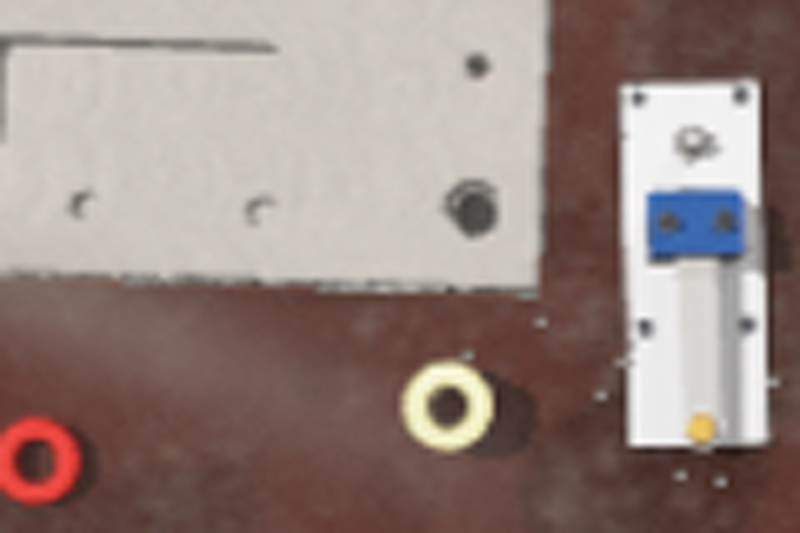

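The post is at px (695,143) in this crop, which is (334.2,181.5) in the full image. Depth puts its top at (0.611,-0.054) with z about 0.034, matching the given 33 mm. The ring is at (0.4655,0.2515). The fixture is 55 mm high with its edge at y≥0.01, so the fingers clear it if opened only narrowly. Next I'll grasp the ring.

```bash
python3 - <<'E'
from press import *
x,y=.4655,.2515
p=current_position(); servo_line([p[0],p[1],.16],rate=.2)
move_ptp([x,y,.12],Q); move_gripper(.065)
print(servo_line([x,y,.0035],rate=.08,contact_N=6),current_position())
move_gripper(.02); print("gap",current_finger_gap(),current_grip_force())
servo_line([x,y,.15],rate=.15); print("gap",current_finger_gap(),current_grip_force(),current_clock())
s=capture("scene"); cv2.imwrite("pics/g4.png",cv2.resize(s["image"][150:300,150:390],(800,500),interpolation=cv2.INTER_CUBIC))
i=s["image"].astype(int); m=(i[...,2]-np.maximum(i[...,0],i[...,1])>70); m[:150]=0;m[300:]=0;m[:,:150]=0;m[:,390:]=0
v,u=np.nonzero(m); print(world(s,u.mean(),v.mean(),.153),len(u))
E
```

```text
False [0.46590444 0.25166464 0.00395769]
gap 0.03953740461459525 30.000559240579605
gap 0.0393247804200737 29.999855160713196 36.5083
[0.46130799 0.2498477  0.153     ] 92
```

View pics/g4.png

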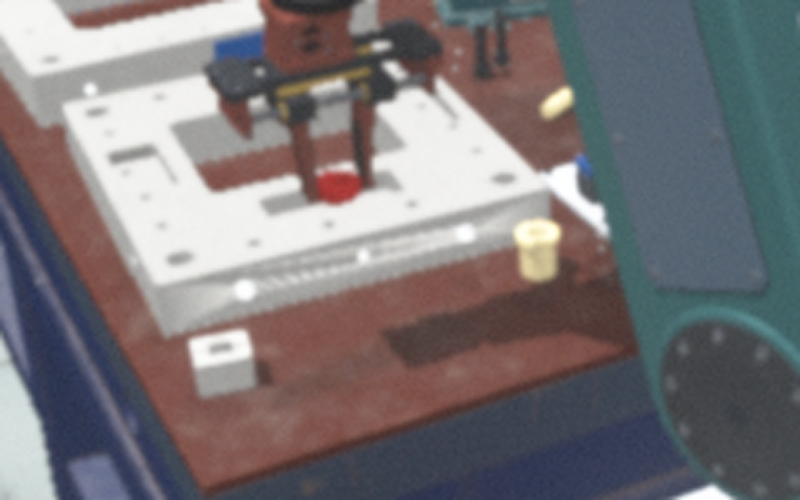

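The ring is held level between the pads (crop px 338,187), with a gap of 39.5 mm against its 40 mm diameter. Next I'll place it.

```bash
python3 - <<'E'
from press import *
x,y=.6115,-.054
move_ptp([x,y,.12],Q); servo_line([x,y,.045],rate=.1); sleep(.15); f0=current_force()
for z in(.034,.027,.02,.0165,.014):
    h=servo_line([x,y,z],rate=.03,contact_N=4)
    print(z,h,current_position().round(4),(current_force()-f0).round(1))
    if h: break
print(current_finger_gap(),current_clock())
E
```

```text
0.034 False [ 0.6113 -0.054   0.0337] [-0.8 -0.1  0.4]
0.027 False [ 0.6113 -0.054   0.0267] [-0.4 -0.8 -0.2]
0.02 False [ 0.6113 -0.054   0.0197] [ 0.2 -0.3 -0.1]
0.0165 False [ 0.6113 -0.0539  0.0163] [ 0.1 -1.2 -0.1]
0.014 False [ 0.6114 -0.054   0.0139] [-0.5 -1.1  1. ]
0.03914769834589859 40.6917
```

```bash
python3 - <<'E'
from loc import *
move_gripper(.054); sleep(.2)
servo_line([.6115,-.054,.17],rate=.12)
goto_joints([-1.349,0.359,1.51,0,1.272,-0.115]); sleep(.3)
c,o=locate(); P=cloud(c); print(o.get("ring"))
i=c["image"].astype(int); m=(i[...,2]-np.maximum(i[...,0],i[...,1])>60)&(abs(P[...,0]-.611)<.05)&(abs(P[...,1]+.054)<.05)
v,u=np.nonzero(m); print(world(c,u.mean(),v.mean(),.023),np.percentile(P[m][:,2],[10,50,90]),m.sum())
A=np.c_[P[m][:,:2],np.ones(m.sum())]; print("tilt",np.linalg.lstsq(A,P[m][:,2],rcond=None)[0]); print(current_clock())
cv2.imwrite("pics/f5.png",cv2.resize(c["image"][160:270,230:460],(800,383),interpolation=cv2.INTER_CUBIC))
E
```

```text
[array([ 0.61396562, -0.05432992,  0.012     ])]
[ 0.6121293 -0.0547775  0.023    ] [0.02131147 0.02443831 0.02847905] 92
tilt [-0.03902342 -0.01731507  0.04712887]
45.5
```

View pics/f5.png

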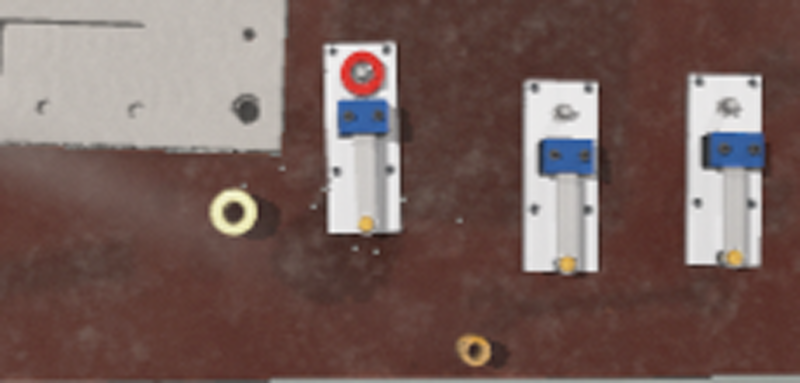

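The ring (crop px 362,73) lies flat round the left station's post: its top is at 24 mm and its tilt is about 0.04 rad. The leaves are up and the bystanders in view (bush and yellow spring) haven't moved.

```bash
python3 -c "
from bench import *
print(close_job())"
```

```text
the job is handed in; nothing more can be done
None
```

I pressed all three springs to their stops from left to right. The left one was tired (about half the stiffness of the other two), so I put the red tag ring flat over its post, let go and handed the job in at about 46 s; the judge's verdict was not shown.

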